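# Load a doll display base in the spring vice and swing the magnifier over it

## Robot

A 6-joint arm with a two-finger parallel gripper is mounted at the origin on the work surface. World frame = base frame: x ahead of the robot, y to its left, z up, the work surface at z = 0. Lengths are in mm, angles in rad, forces in N, time in s.
With the tool pointing down it reaches from about 300 to 850 mm from the base axis. Payload 5.4 kg.
Tool frame: the origin (TCP) lies at the very end of the fingers, on their centre line; the grasp point (between the pads) lies 19 mm behind it (r.tcp_to_grasp is the distance from the TCP to the grasp point, in mm); z points along the fingers, y is the line along which they close (so a half turn about z gives the same grasp; the last joint's range is limited). The gripper opens to 85 mm and grips with 20 to 120 N. Pads are 22 mm wide; open, the fingers measure 114 mm over their backs; the gripper's body (76 mm by 85 mm) begins 54 mm behind the grasp point. The pads swing forward as they close: fully open they stand 13 mm farther back than shut.
Start: joints at [-1.543, 0.158, 1.597, -0, 1.386, -0.21], TCP at [135.427, -558.807, 231.299] pointing down, gripper open.
Joint ranges: [-2.91, 2.91], [-0.94, 2.29], [0.18, 2.7], [-1.29, 4.43], [0.17, 2.64], [-3, 3]. Speed limits (rad/s): [2.57, 2.57, 3.14, 3.14, 3.14, 3.14].

## Interface

Orientations are given as a rotation vector (axis times angle).
In Python, from bench import observe, capture, get_calibration, sign_off, r gives the robot as it stands.
- The arm moves only by the shell command python3 -m handwheel 'ROWS' [FORCE]. ROWS is JSON, a list that holds one entry, the list of rows, each a list of 7 numbers: the shift along the world's x, y, z scaled (see below), then the turn, a rotation vector about the world's x, y, z scaled (see below), then the opening, from -1 (shut) to 1 (fully open), so that 0 is half open. In form: [[[tx, ty, tz, wx, wy, wz, fingers], ...]]. A call has 1 to 10 rows; each row is the pose to reach, as a shift and turn from the pose commanded when the call began, turning the shorter way round; what a row does not reach only later rows make up. The controller multiplies each number of a shift by 0.3 m and each number of a turn by 180 degrees. A row lasts 1/8 s, in which the tool goes at most 62.5 mm and 10.7 degrees, less where a joint would pass 70% of its speed; a pose out of reach is approached as far as the arm can. A call with a number of a shift or a turn outside -1 to 1 is refused whole. A call with a gripper value outside its range is refused whole. The fingers move at their own pace and stop on an object; FORCE is the grip in N (left out, the last holds). Time passes only in rows, so rows that repeat a pose let the fingers close. It gives the time, the measured TCP pose, the force, the opening and the grip force at its end, in the units of the state.
- observe(): the state, without advancing time (a new reading comes with each control period).
- capture(name): name is "scene" or "top" or "wrist"; returns (picture, depth): 384x512x3 uint8, red, green, blue; 384x512 float32, mm along the optical axis (not along the pixel's ray), 0 where there is no reading.
- get_calibration(name): a dict with "mtx" (3x3 intrinsics, pixels), "extrinsics" (4x4, takes a point from world to camera coordinates). Camera axes: x right, y down, z forward; pixel columns grow to the right and rows downward; lengths in mm; the calibration is good to about 2 mm. A picture is of the moment at which its call begins: read the wrist's pose just before it. get_calibration takes no time and is no camera call; for the wrist camera it gives the pose at the moment of the call.
- sign_off(): hands the job in; it is judged then, once.
The state is a dict: "clock": time; "joint_positions": joint angles; "qvel": joint speeds; "joint_torque": joint torques, N m; "ee_pos": TCP position; "ee_rot": TCP orientation; "contact_force": force on the tool from outside, world axes, zero at the start; "wrist_torque": the same for the moment, N m; "width": finger opening in mm; "grip_force": force on a finger pad.
Only numpy, scipy, OpenCV 4.12 (cv2) and the standard library are available. Lean on these libraries where they do the work, as an engineer would, in place of code of your own. Each camera call takes 0.05 s, during which the arm holds its last target. There are 200 camera calls.

## Task

Take the clear acrylic display base with the lilac post off the sloped rack and load it in the spring vice: holding it at a slant, push its low end well into the groove of one sprung jaw, then lower the raised end between the jaws and let go, so that the springs centre the base level between the two grooves. Once it is held, swing the magnifier lamp in until its lens stands right above the lilac post, and let go. Leave the doll head, the shoes and the hairbrush where they are.

Things in the scene. Friction and masses are not known exactly. Their poses are not given: they have to be found in the camera images.
- base_post (a point): Display base: clear acrylic plate 140 (x) x 90 (y) x 8 mm, bluish edges, about 160 g; a lilac square post 24 x 24 mm, 50 mm high, stands on the middle of its upper face. This point: centre of the post, half-way up, 29 mm above the plate's mid-thickness (33 above its underside). z points up the post, x along the length, towards the end that lies higher on the rack.
- rack: White sloped rack, fixed, on which the base starts: a tray 165 x 116 mm that slopes at 30 degrees, low end towards the robot; the base lies flat along the slope, its low end against a 6 mm lip. Origin on the table under its middle, x level, towards its high end, z up; up to 115 mm high.
- vice_mid (a point): Spring vice fixed to the table: aluminium bed, two steel rods, two blue jaws with level V grooves. Point midway between the jaws at groove height, 72 mm above the table: the plate's centre must come to lie here. x runs from the near jaw (robot side) to the far jaw, y along the grooves, z up. Empty, the groove mouths stand 58 mm either side of it (116 mm apart). Free below, 27 mm down to the rods.
- jaw_near (a joint): Near jaw (at -x of vice_mid): m pushed outwards against its spring, 0 at rest, 0.030 at its stop; 3 N at rest, 4.2 at 6 mm, 7.4 at 22 mm. Jaw 70 mm wide, top 16 mm above the groove's middle. V groove 17 mm high at the mouth, 11 deep, faces 38 degrees from level: a level plate end goes 6 mm past the mouth. Base centred: both jaws near 0.006.
- jaw_far (a joint): Far jaw (at +x of vice_mid), built the same, pushed outwards away from the robot. For the plate's raised end to come down past the lip of this jaw, the other jaw must be held pushed out by more than 0.018, about 0.022 to be clear (and the same the other way round).
- lens (a point): Magnifier lamp: centre of its round lens, 262 mm above the table; the white head round it is 130 mm across, 32 mm high. Head and arm swing level about the lamp's grey column (26 mm thick, bracket fixed to the table), whose upright axis lies 325 mm from the lens centre; it stays where it is left, 0.6 N at the handle moves it. Arm tubes 258 to 306 mm above the table.
- lamp_handle (a point): Middle of the lamp's black handle, a level round bar 16 mm thick, about 70 mm of it free, that sticks out of the head away from the column: 262 mm above the table, 100 mm beyond the lens centre and 425 mm from the pivot axis. x of this frame points along the handle to the lens and the pivot, z up. It starts swung aside, to the left (+y) of the vice.
- doll_head: Peach vinyl doll head standing on its neck, 94 mm across and 109 mm high; origin under its centre. Not to be disturbed.
- shoe_left: Glossy black plastic doll shoe, 74 x 28 x 30 mm; origin under its centre, toe to its x. Not to be disturbed.
- shoe_right: The other shoe of the pair, the same size. Not to be disturbed.
- hairbrush: Lilac plastic hairbrush lying on its back, about 162 x 50 x 22 mm; origin under its middle, handle to its -x. Not to be disturbed.

How it is judged:
By the outcome, as a careful person would: the job done as asked, in the order asked, and still so for the second after the job is handed in, with the robot touching nothing.
It also fails if it takes over 61 s, if anything falls off the work surface, if the arm or the gripper's body presses on something with over 40 N, if the wrist force passes 120 N, or if a joint passes its speed limit or range.

## Working session

There is one attempt and no reset: what is moved stays moved. The work goes in short steps, Python scripts to look and compute and a shell command to move; the robot and the scene stay as the last step left them, time stands still between calls to the robot, and variables do not carry over. Pictures are saved under pics/ and viewed, at most 10 in all, crops included, and the job is handed in when it is done.

```bash
mkdir -p pics; ls; cat > h.py <<'E'
import numpy as np, cv2
from bench import observe, capture, get_calibration, r
from scipy.spatial.transform import Rotation as R
def shot(n,f=None):
    c=get_calibration(n); p,d=capture(n); np.savez(f'{f or n}.npz',p=p,d=d,K=c['mtx'],E=c['extrinsics'])
    if f: cv2.imwrite(f'pics/{f}.png',p[:,:,::-1])
    return p,d,np.array(c['mtx']),np.array(c['extrinsics'])
def cloud(d,K,E):
    v,u=np.mgrid[:d.shape[0],:d.shape[1]]
    P=np.stack([(u-K[0,2])/K[0,0]*d,(v-K[1,2])/K[1,1]*d,d],-1)
    return (P-E[:3,3])@E[:3,:3]
E
python3 - <<'E'
from h import *
for n in ('scene','top'):
    shot(n,n+'1')
a=cv2.imread('pics/scene1.png');b=cv2.imread('pics/top1.png')
s=observe();print(s['clock'],s['ee_pos'],s['ee_rot'],s['width'])
E
```

```text
pics
0.1 [ 135.38748977 -558.27616923  230.4029451 ] [-3.11771090e+00 -3.72460547e-01 -2.08854362e-04] 85.67945845305869
```

View pics/scene1.png

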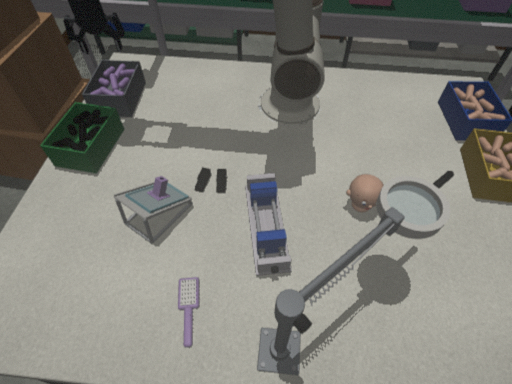

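View pics/top1.png

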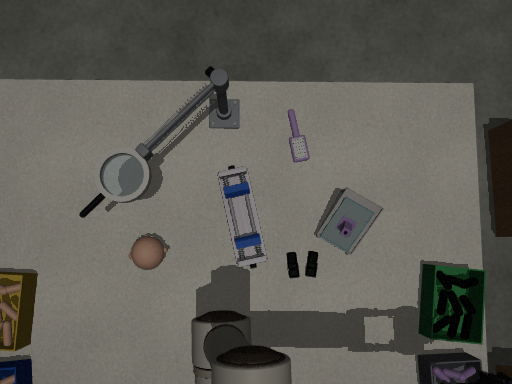

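The scene shot faces the robot. In the top view (x up, y left) the rack and post are near (348,222), the vice jaws near (236,190) and (247,240), the lamp head at (125,177), its handle tip at (82,214) and the column at (220,78). The doll head is at (148,252) and the shoes at (302,264). Next I measure these.

```bash
python3 - <<'E'
from h import *
def load(n):
    z=np.load(n+'.npz'); return z['p'],z['d'],cloud(z['d'],z['K'],z['E']),z['K'],z['E']
p,d,W,K,E=load('top1')
hsv=cv2.cvtColor(p,cv2.COLOR_RGB2HSV)
def box(u0,u1,v0,v1):
    m=np.zeros(d.shape,bool);m[v0:v1,u0:u1]=1;return m&(d>0)
def st(n,m):
    P=W[m]; print(n,len(P),'mean',P.mean(0).round(1),'min',P.min(0).round(0),'max',P.max(0).round(0))
    if len(P)>5:
        x=P[:,:2].astype(np.float32); print('   rect',cv2.minAreaRect(x), )
print('cam',(-E[:3,:3].T@E[:3,3]).round(0), 'mm/px',d[200,300]/K[0,0])
blue=(hsv[...,0]>105)&(hsv[...,0]<128)&(hsv[...,1]>130)
B=box(210,275,160,275)
for n,v in(('far',(170,215)),('near',(215,260))):
    m=blue&box(210,275,*v); st('jaw '+n,m); st(' top',m&(W[...,2]>80))
lil=(hsv[...,0]>128)&(hsv[...,0]<160)&(hsv[...,1]>50)
m=lil&box(310,390,180,260); st('post',m); print(np.c_[np.argwhere(m)[:,::-1],W[m].round(0)][::6])
# rack pixels
m=box(305,395,180,262)&(W[...,2]>20); st('rack',m)
m=box(200,245,60,100)&(W[...,2]>200); st('column top',m)
m=box(60,160,140,225)&(W[...,2]>230); st('lamphead',m)
dark=(p.max(2)<45); m=dark&box(70,112,185,225)&(W[...,2]>200); st('handle',m)
m=box(125,175,230,275)&(W[...,2]>15); st('doll',m)
m=dark&box(280,325,245,282)&(W[...,2]>5); st('shoes',m)
p,d,W,K,E=load('scene1'); hsv=cv2.cvtColor(p,cv2.COLOR_RGB2HSV)
print('SCENE')
lil=(hsv[...,0]>128)&(hsv[...,0]<160)&(hsv[...,1]>50)
m=lil&box(145,175,170,205); st('post',m)
blue=(hsv[...,0]>105)&(hsv[...,0]<128)&(hsv[...,1]>130)
m=blue&box(240,300,170,215);st('near',m);st(' top',m&(W[...,2]>84))
m=blue&box(240,300,220,262);st('far',m);st(' top',m&(W[...,2]>84))
m=box(375,450,170,240)&(W[...,2]>230);st('head',m)
m=(p.max(2)<45)&box(425,465,165,195)&(W[...,2]>200);st('handle',m)
m=box(260,315,270,310)&(W[...,2]>250);st('col',m)
E
```

```text
cam [ 446.  -42. 1363.] mm/px 2.9753934845576078
jaw far 281 mean [602.9 -23.4  86.1] min [583. -59.  25.] max [625.  11.  95.]
   rect ((603.6256713867188, -22.983421325683594), (30.676353454589844, 68.44609832763672), 13.22075080871582)
 top 264 mean [603.7 -23.5  87.4] min [583. -59.  80.] max [625.  11.  95.]
   rect ((603.6256713867188, -22.983421325683594), (30.676353454589844, 68.44609832763672), 13.22075080871582)
jaw near 261 mean [461.4 -54.6  87.2] min [441. -89.  43.] max [480. -20.  97.]
   rect ((461.82958984375, -54.783077239990234), (30.47695541381836, 67.97738647460938), 11.732333183288574)
 top 256 mean [461.2 -54.7  87.5] min [441. -89.  81.] max [480. -20.  97.]
   rect ((461.48468017578125, -54.86687469482422), (28.514362335205078, 68.34573364257812), 13.051946640014648)
post 259 mean [ 499.6 -322.9   92.5] min [ 416. -356.   14.] max [ 531. -237.  124.]
   rect ((463.17413330078125, -297.5846862792969), (46.884212493896484, 149.84060668945312), 51.73406982421875)
[[ 343.  216.  531. -321.   83.]
 [ 342.  218.  525. -318.   84.]
 [ 348.  218.  525. -335.   83.]
 
[... 3107 characters left out ...]
54.  82.] max [621.  10.  91.]
   rect ((605.2114868164062, -22.431907653808594), (21.100120544433594, 63.73679733276367), 12.963547706604004)
 top 143 mean [607.1 -21.4  87.9] min [591. -54.  85.] max [621.  10.  91.]
   rect ((606.3748779296875, -22.09237289428711), (19.423965454101562, 63.64665222167969), 11.773484230041504)
head 3905 mean [623.9 243.9 273. ] min [516. 157. 245.] max [714. 338. 309.]
   rect ((614.9617309570312, 247.2505645751953), (129.31689453125, 237.22193908691406), 74.85147857666016)<stdin>:9: RuntimeWarning: Mean of empty slice.
  ret = um.true_divide(
Traceback (most recent call last):
ValueError: zero-size array to reduction operation minimum which has no identity
```

```bash
python3 - <<'E'
from h import *
print([a for a in dir(r) if a[0]!='_'], r.tcp_to_grasp)
from scipy.optimize import least_squares
z=np.load('top1.npz');p,d,K,E=[z[k] for k in 'pdKE'];W=cloud(d,K,E)
hsv=cv2.cvtColor(p,cv2.COLOR_RGB2HSV)
# handle/head/pivot
def box(u0,u1,v0,v1):
    m=np.zeros(d.shape,bool);m[v0:v1,u0:u1]=1;return m&(d>0)
m=box(90,160,145,210)&(W[...,2]>255)&(W[...,2]<290)
# restrict head: white ring
P=W[m]; 
for zc in (262,):
    hm=m&(p.min(2)>0)
    cnt,_=cv2.findContours(cv2.morphologyEx((box(90,165,140,210)&(W[...,2]>245)&(W[...,2]<285)).astype(np.uint8),cv2.MORPH_OPEN,np.ones((19,19))),0,2)
    c=max(cnt,key=cv2.contourArea)[:,0]; (u,v),rad=cv2.minEnclosingCircle(c); print('head px',u,v,rad)
    zz=E[2,3]; 
    ray=E[:3,:3].T@np.linalg.inv(K)@[u,v,1]; C=-E[:3,:3].T@E[:3,3]; t=(270-C[2])/ray[2]; print('lens',(C+t*ray).round(1),'diam',2*rad*t/K[0,0]*1)
cm=box(200,245,60,100)
for lo,hi in((200,250),(250,290),(290,310),(302,320)):
    mm=cm&(W[...,2]>lo)&(W[...,2]<hi); print(lo,mm.sum(), W[mm].mean(0).round(1), cv2.minEnclosingCircle(W[mm][:,:2].astype(np.float32)))
# rack plane
m=box(305,395,180,262)&(W[...,2]>15)&~((hsv[...,0]>128)&(hsv[...,1]>50))
P=W[m]
from numpy.linalg import svd
rng=np.random.default_rng(0);best=0
for i in range(500):
    q=P[rng.choice(len(P),3,False)];n=np.cross(q[1]-q[0],q[2]-q[0]);n/=np.linalg.norm(n)+1e-9
    k=abs((P-q[0])@n)<2.5
    if k.sum()>best:best=k.sum();bk=k
Q=P[bk];c=Q.mean(0);n=svd(Q-c)[2][2];n*=np.sign(n[2]);print('plane',c.round(1),n.round(3),'tilt',np.degrees(np.arccos(n[2])),'yaw',np.degrees(np.arctan2(-n[1],-n[0])),best,len(P))
im=p[175:265,300:400,::-1];a=cv2.resize(im,None,fx=4,fy=4)
E
python3 -m handwheel '[[[0.75,0.5,0.5,0,0,0.19,1],[0.75,0.5,0.5,0,0,0.19,1],[0.75,0.5,0.5,0,0,0.19,1],[0.75,0.5,0.5,0,0,0.19,1],[0.75,0.5,0.5,0,0,0.19,1],[0.75,0.5,0.5,0,0,0.19,1],[0.75,0.5,0.5,0,0,0.19,1]]]'
```

```text
['Unreachable', 'tcp_to_grasp'] 18.700000000000003
head px 122.55999755859375 175.0 28.38026237487793
lens [614.6 245.7 270. ] diam 135.467162661894
200 33 [835.   16.1 213.6] ((840.5633544921875, 17.180633544921875), 12.143366813659668)
250 181 [829.9  31.3 275.4] ((836.7705078125, 37.0034065246582), 42.36599349975586)
290 383 [837.8  25.5 304.1] ((832.4067993164062, 37.90177536010742), 45.69185256958008)
302 320 [838.6  22.7 306.7] ((829.7706298828125, 32.60404586791992), 43.280426025390625)
plane [ 507.9 -336.7   74.3] [-0.444  0.224  0.868] tilt 29.81926827713899 yaw -26.831786940501452 944 2214
clock: 0.98
ee_pos: [360.0, -408.8, 380.3]
ee_rot: [-2.87, -1.273, 0.001]
contact_force: [0.6, 0.5, -0.5]
width: 85.6
grip_force: 0.0
```

```bash
python3 - <<'E'
from h import *
p,d,K,E=shot('wrist','w1')
print('campos',(-E[:3,:3].T@E[:3,3]).round(0),'zdir',E[2,:3].round(2),K[0,0])
uv=K@(E[:3,:3]@np.array([495,-325,100])+E[:3,3]);print(uv[:2]/uv[2])
E
```

```text
campos [ 404. -358.  523.] zdir [-0.18 -0.2  -0.96] 341.08779833733587
[293.98932108  21.71001193]
```

View pics/w1.png

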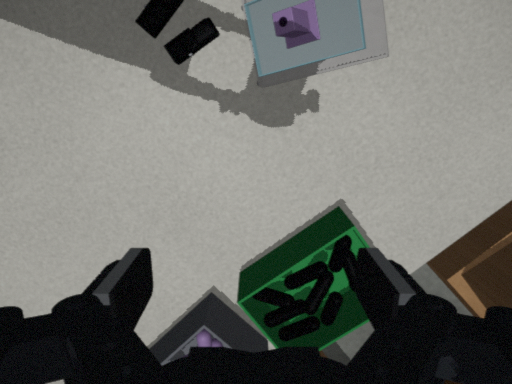

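The wrist view shows the plate's near corner area and the post at about (298,25), at the top edge. The shoes are at (160,15) and (190,42). I go to a tilted standoff over the post and look again.

```bash
cat >> h.py <<'E'
def Rb(yaw,th): # plate frame: x along length, high end +x, tilt th, z up post
    return (R.from_euler('z',yaw,degrees=True)*R.from_euler('y',-th,degrees=True)).as_matrix()
def tool(post,yaw,th,back=0,dx=0):
    "TCP pose with grasp point at post centre, backed off along post axis"
    B=Rb(yaw,th); T=np.c_[B[:,1],B[:,0],-B[:,2]]
    p=np.array(post,float)+B[:,0]*dx+B[:,2]*back-B[:,2]*r.tcp_to_grasp
    return p,T
def go(p,T,cur=None):
    s=observe(); p0,R0=(s['ee_pos'],R.from_rotvec(s['ee_rot'])) if cur is None else cur
    w=(R.from_matrix(T)*R0.inv()).as_rotvec()
    print('row',((np.array(p)-p0)/300).round(3),(w/np.pi).round(4),'deg',np.degrees(np.linalg.norm(w)).round(1),'mm',np.linalg.norm(p-p0).round(0))
E
python3 - <<'E'
from h import *
go(*tool([498,-325,95],-29,30,150))
E
```

```text
row [ 0.27   0.386 -0.57 ] [-0.0978 -0.1364  0.0717] deg 32.9 mm 222.0
```

```bash
python3 -m handwheel '[[[0.27,0.386,-0.57,-0.0978,-0.1364,0.0717,1],[0.27,0.386,-0.57,-0.0978,-0.1364,0.0717,1],[0.27,0.386,-0.57,-0.0978,-0.1364,0.0717,1],[0.27,0.386,-0.57,-0.0978,-0.1364,0.0717,1],[0.27,0.386,-0.57,-0.0978,-0.1364,0.0717,1],[0.27,0.386,-0.57,-0.0978,-0.1364,0.0717,1]]]'; python3 - <<'E'
from h import *
p,d,K,E=shot('wrist','w2')
E
```

```text
clock: 1.78
ee_pos: [441.7, -295.4, 212.7]
ee_rot: [2.293, 1.35, 0.363]
contact_force: [-0.5, -1.0, 0.5]
width: 84.7
grip_force: 0.0
```

View pics/w2.png

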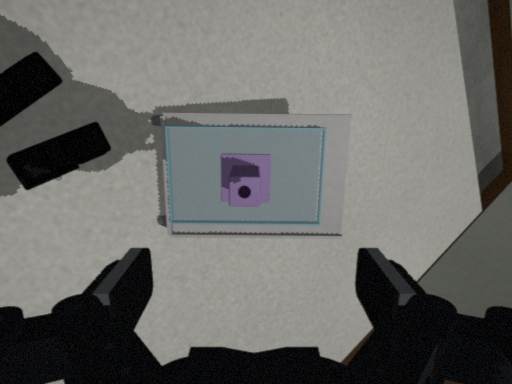

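```bash
python3 - <<'E'
from h import *
z=np.load('w2.npz');p,d,K,E=[z[k] for k in 'pdKE'];W=cloud(d,K,E)
hsv=cv2.cvtColor(p,cv2.COLOR_RGB2HSV)
# plane of plate: fit
m=np.zeros(d.shape,bool);m[130:220,172:318]=1; m&=(d>0)
lil=(hsv[...,0]>128)&(hsv[...,0]<165)&(hsv[...,1]>45)
m0=m.copy();m0[145:215,210:280]=0
P=W[m0];c=np.median(P,0);n=np.linalg.svd(P-P.mean(0))[2][2]; 
for _ in range(3):
    k=abs((P-P.mean(0))@n)<4; Q=P[k]; c=Q.mean(0); n=np.linalg.svd(Q-c)[2][2]
n*=np.sign(n[2]);print(c.round(1),n.round(3),'tilt',np.degrees(np.arccos(n[2])).round(2),'yaw',np.degrees(np.arctan2(-n[1],-n[0])).round(2),k.mean())
# plate edges (bluish) corner rays onto plane
C=-E[:3,:3].T@E[:3,3]
def onplane(uv,h):
    ray=E[:3,:3].T@np.linalg.inv(K)@[*uv,1]; t=((c+h*n-C)@n)/(ray@n); return C+t*ray
cor=[onplane(q,0) for q in((166,126),(325,127),(321,222),(172,223))]
print(np.round(cor,1)); L=[np.linalg.norm(cor[i]-cor[(i+1)%4]).round(1) for i in range(4)];print('sides',L)
e=(cor[1]-cor[0]+cor[2]-cor[3]);print('yaw edge',np.degrees(np.arctan2(e[1],e[0])),'centre',np.mean(cor,0).round(1))
# heights over plane around post
B=Rb(np.degrees(np.arctan2(e[1],e[0])),30)
q=(W-np.mean(cor,0))@np.c_[B[:,0],B[:,1],n]
for v in range(150,212,4): print(v,[tuple(q[v,u].round(0).astype(int)) for u in range(220,274,8)])
E
```

```text
[ 506.5 -326.    72.4] [-0.435  0.248  0.866] tilt 30.03 yaw -29.73 1.0
[[ 475.1 -261.9   38.2]
 [ 579.1 -320.8  107.3]
 [ 537.1 -397.6  108.2]
 [ 431.2 -339.5   38.4]]
sides [np.float64(138.0), np.float64(87.6), np.float64(139.5), np.float64(89.2)]
yaw edge -29.12046645457146 centre [ 505.6 -330.    73. ]
150 [(np.int64(-23), np.int64(24), np.int64(0)), (np.int64(-16), np.int64(24), np.int64(1)), (np.int64(-9), np.int64(24), np.int64(1)), (np.int64(-2), np.int64(24), np.int64(0)), (np.int64(5), np.int64(24), np.int64(1)), (np.int64(12), np.int64(24), np.int64(1)), (np.int64(19), np.int64(24), np.int64(0))]
154 [(np.int64(-23), np.int64(20), np.int64(1)), (np.int64(-16), np.int64(21), np.int64(3)), (np.int64(-9), np.int64(21), np.int64(3)), (np.int64(-2), np.int64(21), np.int64(3)), (np.int64(5), np.int64(21), np.int64(2)), (np.int64(12), np.int64(21), np.int64(4)), (np.int64(19), np.int64(20), np.int64(2))]
158 [(np.int64(-23), np.int64(17), np.int64(3)), (np.int64(-16), np.int64(17), np.int64(4)), (np.int64(-9), np.int64(17), np.int64(2)), (np.int64(-2), np.int64(17), np.int64(3)),
[... 3465 characters left out ...]
int64(-24), np.int64(0)), (np.int64(20), np.int64(-24), np.int64(1))]
206 [(np.int64(-24), np.int64(-28), np.int64(1)), (np.int64(-17), np.int64(-28), np.int64(1)), (np.int64(-9), np.int64(-28), np.int64(0)), (np.int64(-2), np.int64(-28), np.int64(0)), (np.int64(5), np.int64(-28), np.int64(1)), (np.int64(13), np.int64(-28), np.int64(1)), (np.int64(20), np.int64(-28), np.int64(-1))]
210 [(np.int64(-24), np.int64(-32), np.int64(0)), (np.int64(-17), np.int64(-32), np.int64(-1)), (np.int64(-10), np.int64(-32), np.int64(0)), (np.int64(-2), np.int64(-32), np.int64(0)), (np.int64(5), np.int64(-32), np.int64(0)), (np.int64(13), np.int64(-32), np.int64(0)), (np.int64(20), np.int64(-32), np.int64(0))]
```

```bash
python3 - <<'E'
from h import *
go(*tool([493.5,-324.4,94.2],-29.3,30,60))
go(*tool([493.5,-324.4,94.2],-29.3,30,2))
E
```

```text
row [ 0.112 -0.062 -0.278] [ 0.0018  0.0014 -0.0013] deg 0.5 mm 92.0
row [ 0.196 -0.109 -0.446] [ 0.0018  0.0014 -0.0013] deg 0.5 mm 150.0
```

```bash
python3 -m handwheel '[[[0.112,-0.062,-0.278,0,0,0,1],[0.112,-0.062,-0.278,0,0,0,1],[0.14,-0.078,-0.335,0,0,0,1],[0.17,-0.094,-0.39,0,0,0,1],[0.196,-0.109,-0.446,0,0,0,1],[0.196,-0.109,-0.446,0,0,0,1],[0.196,-0.109,-0.446,0,0,0,1]]]'; python3 - <<'E'
from h import *
p,d,K,E=shot('wrist','w3')
s=observe();print(s['ee_pos']-tool([493.5,-324.4,94.2],-29.3,30,2)[0])
E
```

```text
clock: 2.7
ee_pos: [500.8, -327.3, 78.2]
ee_rot: [2.294, 1.351, 0.364]
contact_force: [0.0, -0.2, -0.0]
width: 85.4
grip_force: 0.0
[-0.0137483   1.42177714 -1.52324608]
```

View pics/w3.png

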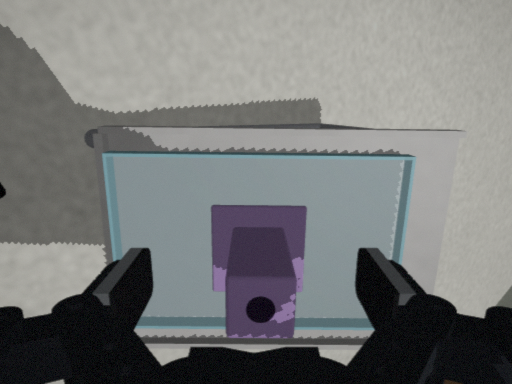

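The post stands centred between the open fingers: post x≈260, finger middle ≈256. I close and lift along the plate normal.

```bash
python3 -m handwheel '[[[0,0,0,0,0,0,-1],[0,0,0,0,0,0,-1],[0,0,0,0,0,0,-1],[0,0,0,0,0,0,-1],[0,0,0,0,0,0,-1],[0,0,0,0,0,0,-1]]]' 90; python3 -m handwheel '[[[-0.04,0.024,0.08,0,0,0,-1],[-0.08,0.048,0.16,0,0,0,-1],[-0.08,0.048,0.3,0,0,0,-1],[-0.08,0.048,0.45,0,0,0,-1],[-0.08,0.048,0.45,0,0,0,-1],[-0.08,0.048,0.45,0,0,0,-1]]]'
```

```text
clock: 3.5
ee_pos: [502.2, -327.7, 79.6]
ee_rot: [2.29, 1.349, 0.365]
contact_force: [2.6, 0.4, 7.1]
width: 23.5
grip_force: 87.9
clock: 4.25
ee_pos: [475.6, -310.5, 210.0]
ee_rot: [2.298, 1.355, 0.363]
contact_force: [-0.9, 0.4, -3.0]
width: 23.0
grip_force: 93.1
```

```bash
cat >> h.py <<'E'
VM=np.array([532.6,-38.9]);VY=12.7
def vice(low,zlow,th,back=0,dx=0,yaw=VY,dy=0):
    "plate low end centre at vice-x=low (mm), world z=zlow"
    t=np.radians(th);x=low+70*np.cos(t)-29*np.sin(t);z=zlow+70*np.sin(t)+29*np.cos(t)
    a=np.radians(VY);P=[*(VM+x*np.array([np.cos(a),np.sin(a)])+dy*np.array([-np.sin(a),np.cos(a)])),z]
    return tool(P,yaw,th,back,dx)
E
python3 - <<'E'
from h import *
go(*vice(-48,171,15))
p,d,K,E=shot('wrist','w4')
E
```

```text
row [ 0.245  0.918 -0.036] [0.012  0.0844 0.2301] deg 44.2 mm 285.0
```

View pics/w4.png

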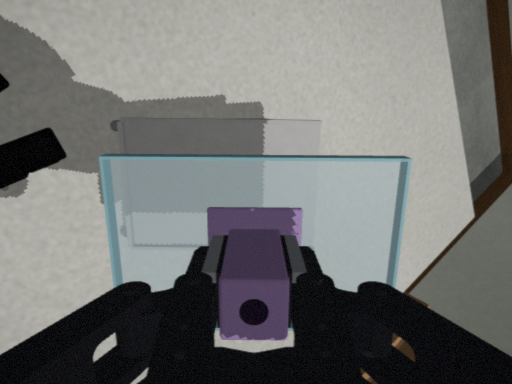

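```bash
python3 -m handwheel '[[[0.05,0.19,0.1,0,0.016,0.046,-1],[0.1,0.37,0.1,0.004,0.034,0.092,-1],[0.15,0.55,0.1,0.008,0.05,0.138,-1],[0.2,0.73,0.1,0.01,0.067,0.184,-1],[0.245,0.918,0.1,0.012,0.0844,0.2301,-1],[0.245,0.918,0,0.012,0.0844,0.2301,-1],[0.245,0.918,0,0.012,0.0844,0.2301,-1],[0.245,0.918,0,0.012,0.0844,0.2301,-1]]]'; python3 - <<'E'
from h import *
z=np.load('w4.npz');p,d,K,E=[z[k] for k in 'pdKE'];W=cloud(d,K,E)
q,Tm=np.array([475.6,-310.5,210.0]),R.from_rotvec([2.298,1.355,.363]).as_matrix()
m=np.zeros(d.shape,bool);m[162:200,125:390]=1;m&=d>0
P=(W[m]-q)@Tm; c=np.median(P,0); k=abs(P[:,2]-c[2])<6;Q=P[k];c=Q.mean(0);n=np.linalg.svd(Q-c)[2][2];n*=np.sign(n[2])
print('plate top z in tool',c.round(1),n.round(3),k.mean(),'sd',((Q-c)@n).std().round(2))
C=((-E[:3,:3].T@E[:3,3])-q)@Tm
for uv in((101,156),(409,156),(107,190),(404,190)):
    ray=Tm.T@(E[:3,:3].T@np.linalg.inv(K)@[*uv,1]);t=((c-C)@n)/(ray@n);print(uv,(C+t*ray).round(1))
s=observe();print(s['contact_force'],s['ee_pos']-vice(-48,171,15)[0]); 
p,d,K,E=shot('wrist','w5');shot('top','top2');shot('scene','scene2')
E
```

```text
clock: 5.3
ee_pos: [549.3, -36.3, 211.0]
ee_rot: [1.851, 2.312, 0.306]
contact_force: [-0.3, 0.4, -1.3]
width: 22.9
grip_force: 92.8
plate top z in tool [32.2  0.4  7.7] [-0.004  0.006  1.   ] 1.0 sd 0.61
(101, 156) [ 43.5 -69.4   8.2]
(409, 156) [43.4 68.3  7.4]
(107, 190) [ 27.8 -68.5   8.1]
(404, 190) [27.7 67.8  7.3]
[-0.28980325  0.38900369 -1.26722957] [ 0.20200142 -1.09386598 11.93484511]
```

View pics/w5.png

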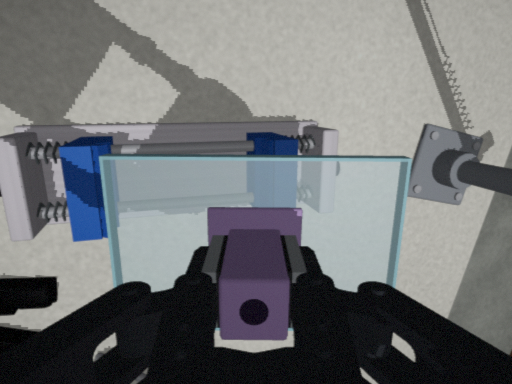

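The plate is held flat across the fingers and level with them. The near jaw is visible at (90,190), the far jaw at (270,170) and the lamp bracket at (445,165). I check the near jaw position with this closer view, and the column base.

```bash
python3 - <<'E'
from h import *
a=np.radians(VY);A=np.array([[np.cos(a),np.sin(a)],[-np.sin(a),np.cos(a)]])
for f in('w5','top1','scene1','scene2'):
    z=np.load(f+'.npz');p,d,K,E=[z[k] for k in 'pdKE'];W=cloud(d,K,E)
    hsv=cv2.cvtColor(p,cv2.COLOR_RGB2HSV);b=(hsv[...,0]>105)&(hsv[...,0]<128)&(hsv[...,1]>130)&(d>0)
    q=W.copy();q[...,:2]=(W[...,:2]-VM)@A.T
    b&=(abs(q[...,0])<120)&(abs(q[...,1])<60)&(abs(q[...,2]-88)<5)
    for s in(-1,1):
        k=b&(s*q[...,0]>0);Q=q[k]
        if len(Q)>20: print(f,s,len(Q),'z',np.median(Q[:,2]).round(1),'x',np.percentile(Q[:,0],[2,98]).round(1),'y',np.percentile(Q[:,1],[2,98]).round(1),'ang',cv2.minAreaRect(Q[:,:2].astype(np.float32))[1:])
go(*vice(-48,71,15,1.4,.5,dy=1.5)); go(*vice(-84,71,15,1.4,.5,dy=1.5))
# column bracket / arm direction from top
z=np.load('w5.npz');W=cloud(z['d'],z['K'],z['E']);print('col base',[W[v,u].round(0) for v,u in((165,455),(170,465),(170,475))])
print('bracket corners',[W[v,u].round(0) for v,u in((128,426),(134,480),(188,418),(203,458))])
E
```

```text
w5 -1 3463 z 88.2 x [-88.8 -65.2] y [-31.2  36.3] ang ((70.19537353515625, 28.838157653808594), 89.64244079589844)
w5 1 556 z 88.1 x [57.6 85.4] y [24.8 36.7] ang ((12.333069801330566, 29.657739639282227), 89.0973892211914)
top1 -1 238 z 87.8 x [-86.7 -60. ] y [-32.7  32.8] ang ((28.065738677978516, 68.34573364257812), 0.35190728306770325)
top1 1 233 z 87.7 x [59.7 87. ] y [-33.4  32.7] ang ((30.676380157470703, 68.44607543945312), 0.520771861076355)
scene1 -1 108 z 87.8 x [-86.5 -70.5] y [-31.1  31.5] ang ((16.679080963134766, 64.90191650390625), 0.020669134333729744)
scene1 1 144 z 88.0 x [66.  84.7] y [-30.7  30.9] ang ((63.64664840698242, 19.423973083496094), 89.07347869873047)
row [-0.004  0.01  -0.373] [0.0003 0.0013 0.0004] deg 0.2 mm 112.0
row [-0.121 -0.016 -0.373] [0.0003 0.0013 0.0004] deg 0.2 mm 118.0
col base [array([826.,  23.,  39.]), array([830.,  20.,  50.]), array([831.,  22.,  61.])]
bracket corners [array([798.,  57.,   9.]), array([889.,  67.,   1.]), array([812., -14.,  11.]), array([884., -24.,   9.])]
```

```bash
python3 -m handwheel '[[[-0.004,0.01,-0.12,0,0.001,0,-1],[-0.004,0.01,-0.24,0,0.001,0,-1],[-0.004,0.01,-0.32,0,0.001,0,-1],[-0.004,0.01,-0.373,0,0.001,0,-1],[-0.004,0.01,-0.373,0,0.001,0,-1],[-0.004,0.01,-0.373,0,0.001,0,-1],[-0.036,0.003,-0.373,0,0.001,0,-1],[-0.056,-0.002,-0.373,0,0.001,0,-1],[-0.056,-0.002,-0.373,0,0.001,0,-1],[-0.056,-0.002,-0.373,0,0.001,0,-1]]]'; python3 - <<'E'
from h import *
s=observe();a=np.radians(VY)
e=s['ee_pos']-vice(-64,71,15,1.4,.5,dy=1.5)[0];print('err',e.round(1),s['contact_force'].round(1),s['wrist_torque'].round(2))
shot('scene','scene3')
go(*vice(-88,71,15,1.4,.5,dy=1.5))
E
```

```text
clock: 6.7
ee_pos: [533.2, -36.7, 100.1]
ee_rot: [1.85, 2.313, 0.304]
contact_force: [-0.7, 0.6, 0.8]
width: 22.9
grip_force: 93.2
err [-0.1  0.5 -0.4] [-0.7  0.6  0.8] [-0.08  0.13 -0.02]
row [-0.078 -0.019  0.002] [ 0.0002  0.     -0.    ] deg 0.0 mm 24.0
```

```bash
python3 - <<'E'
import cv2
a=cv2.imread('pics/scene3.png')[140:290,170:370];cv2.imwrite('pics/s3c.png',cv2.resize(a,None,fx=4,fy=4,interpolation=cv2.INTER_CUBIC))
E
```

```text
(no output)
```

View pics/s3c.png

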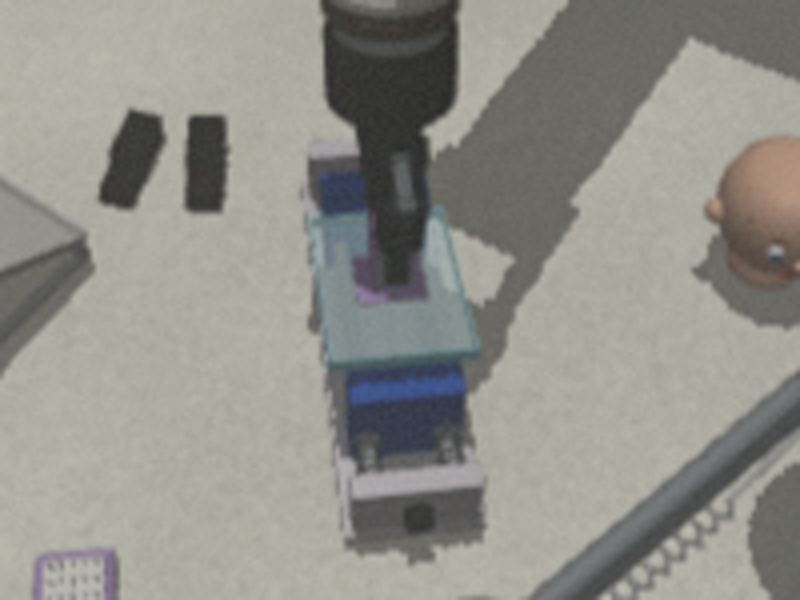

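The slanted plate has its low end at the near jaw's groove, with the raised end over the far jaw at (405,360) in the crop. Contact is barely felt, so I push on.

```bash
python3 -m handwheel '[[[-0.02,-0.005,0,0,0,0,-1],[-0.039,-0.01,0,0,0,0,-1],[-0.039,-0.01,0,0,0,0,-1]]]';  python3 -c "
from h import *
s=observe();print((s['ee_pos']-vice(-76,71,15,1.4,.5,dy=1.5)[0]).round(1),s['contact_force'].round(1),s['wrist_torque'].round(2))"
python3 -m handwheel '[[[-0.02,-0.005,0,0,0,0,-1],[-0.041,-0.01,0,0,0,0,-1],[-0.041,-0.01,0,0,0,0,-1]]]'; python3 - <<'E'
from h import *
s=observe();print((s['ee_pos']-vice(-88,71,15,1.4,.5,dy=1.5)[0]).round(1),s['contact_force'].round(1),s['wrist_torque'].round(2))
p,d,K,E=shot('wrist','w6');W=cloud(d,K,E)
a=np.radians(VY);A=np.array([[np.cos(a),np.sin(a)],[-np.sin(a),np.cos(a)]])
q=W.copy();q[...,:2]=(W[...,:2]-VM)@A.T
hsv=cv2.cvtColor(p,cv2.COLOR_RGB2HSV);b=(hsv[...,0]>105)&(hsv[...,0]<128)&(hsv[...,1]>130)&(d>0)&(abs(q[...,2]-88)<6)
for s in(-1,1):
    Q=q[b&(s*q[...,0]>0)]
    if len(Q)>20: print(s,len(Q),np.percentile(Q[:,0],[2,98]).round(1),np.percentile(Q[:,1],[2,98]).round(1),np.median(Q[:,2]))
for l,th in((-88,15),(-88,10),(-88,5),(-88,0),(-80,0),(-70,0)): go(*vice(l,71.5,th,1.4,.5,dy=1.5))
E
```

```text
clock: 7.12
ee_pos: [521.8, -39.6, 100.4]
ee_rot: [1.85, 2.312, 0.306]
contact_force: [4.1, 3.3, 1.6]
width: 22.8
grip_force: 92.9
[ 0.2  0.3 -0.2] [4.1 3.3 1.6] [ 0.44 -0.68 -0.03]
clock: 7.5
ee_pos: [510.3, -42.6, 100.9]
ee_rot: [1.85, 2.31, 0.307]
contact_force: [6.4, 3.5, 1.8]
width: 22.9
grip_force: 92.8
[ 0.4 -0.2  0.4] [6.4 3.5 1.8] [ 0.68 -1.18  0.04]
-1 9361 [-111.8  -83.8] [-19.1  36.8] 88.06582479861956
1 3373 [66.8 85.5] [-31.3  36.4] 88.53808925290912
row [-0.002  0.     0.   ] [0.0001 0.0011 0.0004] deg 0.2 mm 1.0
row [ 0.006  0.002 -0.019] [-0.006   0.0282  0.0004] deg 5.2 mm 6.0
row [ 0.012  0.003 -0.039] [-0.0121  0.0553  0.0004] deg 10.2 mm 12.0
row [ 0.016  0.004 -0.059] [-0.0182  0.0824  0.0003] deg 15.2 mm 18.0
row [ 0.042  0.01  -0.059] [-0.0182  0.0824  0.0003] deg 15.2 mm 22.0
row [ 0.074  0.018 -0.059] [-0.0182  0.0824  0.0003] deg 15.2 mm 29.0
```

View pics/w6.png

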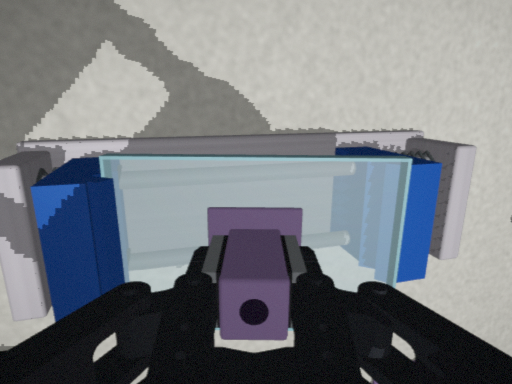

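The near jaw is pushed out about 23 mm with the plate end inside its groove, and the raised end is still above the far jaw at (405,160). I lower it about the low end, then ease it to the centre.

```bash
python3 -m handwheel '[[[0.002,0,-0.009,-0.003,0.014,0,-1],[0.006,0.002,-0.019,-0.006,0.0282,0,-1],[0.009,0.002,-0.029,-0.009,0.0415,0,-1],[0.012,0.003,-0.039,-0.0121,0.0553,0,-1],[0.014,0.003,-0.049,-0.015,0.069,0,-1],[0.016,0.004,-0.059,-0.0182,0.0824,0,-1],[0.016,0.004,-0.059,-0.0182,0.0824,0,-1],[0.016,0.004,-0.059,-0.0182,0.0824,0,-1]]]'; python3 - <<'E'
from h import *
s=observe();print((s['ee_pos']-vice(-88,71.5,0,1.4,.5,dy=1.5)[0]).round(1),s['contact_force'].round(1),s['wrist_torque'].round(2))
p,d,K,E=shot('wrist','w7')
go(*vice(-70,71.8,0,1.4,.5,dy=1.5))
E
```

```text
clock: 8.55
ee_pos: [516.3, -41.5, 83.5]
ee_rot: [1.962, 2.452, 0.001]
contact_force: [7.1, 3.1, 3.0]
width: 22.5
grip_force: 93.5
[ 1.1 -0.2  0.3] [7.1 3.1 3. ] [ 0.47 -1.02 -0.08]
row [ 0.055  0.014 -0.   ] [0.0001 0.0006 0.0002] deg 0.1 mm 17.0
```

View pics/w7.png

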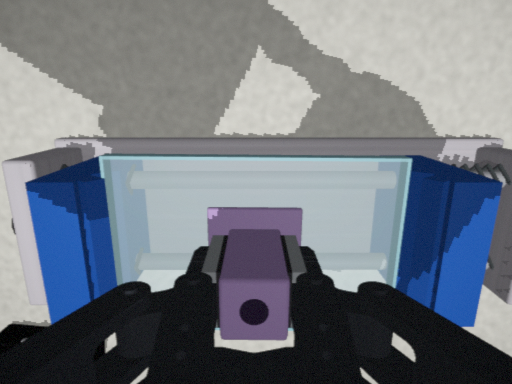

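The plate is level below the jaw tops, with a gap to the far jaw at (412,220). I ease it into the far groove, to the centre.

```bash
python3 -m handwheel '[[[0.015,0.004,0,0,0,0,-1],[0.03,0.008,0,0,0,0,-1],[0.045,0.011,0,0,0,0,-1],[0.055,0.014,0,0,0,0,-1],[0.055,0.014,0,0,0,0,-1],[0.055,0.014,0,0,0,0,-1]]]'; python3 - <<'E'
from h import *
s=observe();print((s['ee_pos']-vice(-70,71.8,0,1.4,.5,dy=1.5)[0]).round(1),s['contact_force'].round(1),s['wrist_torque'].round(2))
E
```

```text
clock: 9.35
ee_pos: [531.2, -38.0, 83.3]
ee_rot: [-1.962, -2.453, 0.004]
contact_force: [0.1, -0.8, 7.8]
width: 22.7
grip_force: 93.9
[-1.6 -0.7 -0.2] [ 0.1 -0.8  7.8] [ 0.04 -0.18  0.02]
```

```bash
python3 -m handwheel '[[[0,0,0.004,0,0,0,-1],[0,0,0.004,0,0,0,-0.3],[0,0,0.004,0,0,0,0.1],[0,0,0.004,0,0,0,0.1],[0,0,0.004,0,0,0,0.1]]]' 40; python3 -m handwheel '[[[0,0,0.1,0,0,0,0.1],[0,0,0.25,0,0,0,0.1],[-0.2,0,0.45,0,0,0,0.1],[-0.4,0,0.6,0,0,0,0.1],[-0.4,0,0.6,0,0,0,0.1],[-0.4,0,0.6,0,0,0,0.1]]]'; python3 - <<'E'
from h import *
p,d,K,E=shot('top','top4');shot('scene','scene4')
W=cloud(d,K,E);hsv=cv2.cvtColor(p,cv2.COLOR_RGB2HSV)
a=np.radians(VY);A=np.array([[np.cos(a),np.sin(a)],[-np.sin(a),np.cos(a)]])
q=W.copy();q[...,:2]=(W[...,:2]-VM)@A.T
for nm,f in(('top','top4'),('scene','scene4')):
    z=np.load(f+'.npz');p,d,K,E=[z[k] for k in 'pdKE'];W=cloud(d,K,E);hsv=cv2.cvtColor(p,cv2.COLOR_RGB2HSV)
    q=W.copy();q[...,:2]=(W[...,:2]-VM)@A.T;near=(abs(q[...,0])<120)&(abs(q[...,1])<50)&(d>0)
    b=(hsv[...,0]>105)&(hsv[...,0]<128)&(hsv[...,1]>130)&near&(abs(q[...,2]-88)<4)
    for s in(-1,1):
        Q=q[b&(s*q[...,0]>0)]
        if len(Q)>9: print(nm,'jaw',s,len(Q),np.percentile(Q[:,0],[2,98]).round(1))
    t=near&(abs(q[...,0])<25)&(abs(q[...,2]-126)<6)
    if t.sum():print('posttop',q[t].mean(0).round(1),W[t].mean(0).round(1),t.sum())
    t=near&(abs(q[...,0])<52)&(abs(q[...,2]-76)<9);Q=q[t];M=np.c_[Q[:,:2],np.ones(len(Q))]
    if len(Q)>30:print('plate z',np.linalg.lstsq(M,Q[:,2],rcond=None)[0].round(3),len(Q))
im=cv2.imread('pics/scene4.png')[130:290,170:370];cv2.imwrite('pics/s4c.png',cv2.resize(im,None,fx=3.7,fy=3.7,interpolation=cv2.INTER_CUBIC))
E
```

```text
clock: 9.98
ee_pos: [529.9, -37.0, 82.8]
ee_rot: [-1.96, -2.45, 0.004]
contact_force: [-0.5, 0.7, 0.2]
width: 47.0
grip_force: 0.0
clock: 10.72
ee_pos: [410.4, -37.4, 265.2]
ee_rot: [1.962, 2.452, -0.002]
contact_force: [0.3, -0.7, 0.4]
width: 46.8
grip_force: 0.0
top jaw -1 114 [-92.1 -66.4]
top jaw 1 213 [65.1 92.7]
posttop [ -0.8  -1.3 125.8] [532.1 -40.3 125.8] 79
plate z [-1.0000e-03  1.0000e-03  7.6705e+01] 1065
scene jaw -1 21 [-91.6 -78.4]
scene jaw 1 181 [71. 91.]
posttop [  2.1  -0.5 125.2] [534.8 -38.9 125.2] 91
plate z [1.0000e-03 0.0000e+00 7.6321e+01] 1010
```

View pics/s4c.png

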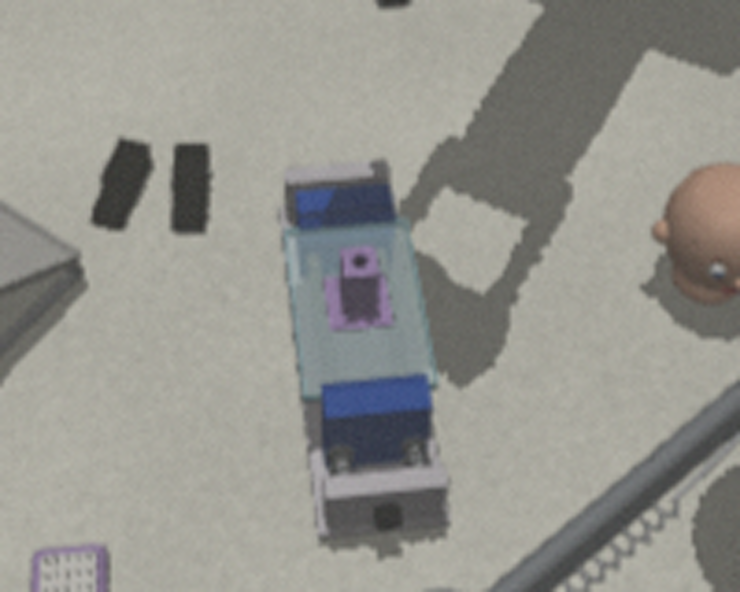

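The base sits level and centred: jaws at ±6.5 mm or so, plate z 72.5, post at about (533,-39). Next is the lamp handle.

```bash
cat >> h.py <<'E'
PV=np.array([844.,19.5])
def handle(phi,dz=0,rad=425):
    f=np.radians(phi);u=np.array([np.cos(f),np.sin(f)])
    y=np.array([-u[1],u[0],0])*-1; z=np.array([0,0,-1.]);x=np.cross(y,z)
    return np.array([*(PV+rad*u),262-r.tcp_to_grasp+dz]),np.c_[x,y,z]
E
python3 - <<'E'
from h import *
H=np.array([541.7,317.8]);phi=np.degrees(np.arctan2(*(H-PV)[::-1]));print(phi,np.linalg.norm(H-PV))
p,T=handle(phi,80);p[:2]=H;go(p,T)
E
```

```text
135.38158463139774 424.6977513479439
row [0.438 1.183 0.202] [ 0.0003 -0.0012  0.1817] deg 32.7 mm 383.0
```

```bash
python3 -m handwheel '[[[0,0,0.2,0,0,0.03,0.2],[0.06,0.18,0.202,0,0,0.06,0.2],[0.12,0.36,0.202,0,0,0.1,0.2],[0.2,0.54,0.202,0,0,0.14,0.2],[0.27,0.72,0.202,0,0,0.1817,0.2],[0.33,0.88,0.202,0,0,0.1817,0.2],[0.36,0.98,0.202,0,0,0.1817,0.2],[0.36,0.98,0.202,0,0,0.1817,0.2]]]' 20; python3 - <<'E'
from h import *
p,T=handle(135.4,80);p[:2]=541.7,317.8;go(p,T)
p,T=handle(135.4,0);p[:2]=541.7,317.8;go(p,T)
E
```

```text
clock: 11.82
ee_pos: [518.2, 258.9, 320.8]
ee_rot: [-1.185, -2.903, 0.009]
contact_force: [0.3, 0.3, -0.2]
width: 51.0
grip_force: 0.0
row [0.078 0.196 0.008] [ 0.001  -0.0024 -0.001 ] deg 0.5 mm 63.0
row [ 0.078  0.196 -0.258] [ 0.001  -0.0024 -0.001 ] deg 0.5 mm 100.0
```

```bash
python3 -m handwheel '[[[0.04,0.1,0.008,0,0,0,0.2],[0.078,0.196,0.008,0,0,0,0.2],[0.078,0.196,0.008,0,0,0,0.2],[0.078,0.196,0.008,0,0,0,0.2]]]'; python3 - <<'E'
from h import *
shot('wrist','w8')
E
```

```text
clock: 12.32
ee_pos: [541.6, 314.7, 325.1]
ee_rot: [-1.192, -2.903, 0.008]
contact_force: [1.1, -0.1, 0.8]
width: 51.2
grip_force: 0.0
```

View pics/w8.png

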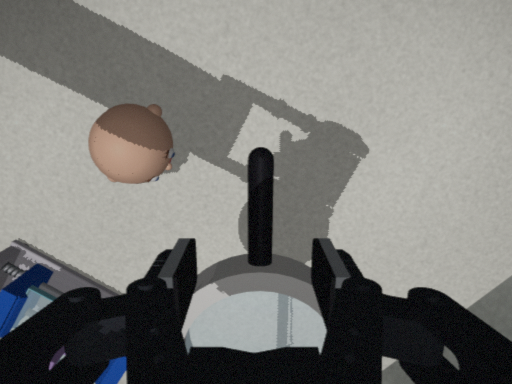

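The handle (260, 150–262) is laterally centred between the fingers, and the lens ring starts at row 262. I check the radial position by depth before going down.

```bash
python3 - <<'E'
from h import *
z=np.load('w8.npz');p,d,K,E=[z[k] for k in 'pdKE'];W=cloud(d,K,E)
for v in range(155,262,15): print(v,W[v,260].round(0))
L=[W[v,u] for v,u in((270,262),)];print(L)
m=np.zeros(d.shape,bool);m[150:262,248:274]=1;m&=(W[...,2]>255)&(d>0);Q=W[m];c=Q.mean(0);print(c,len(Q));v=np.linalg.svd(Q[:,:2]-c[:2])[2][0];v*=np.sign(v[0]);t=(Q[:,:2]-c[:2])@v
print('dir',v,'ends',c[:2]+v*t.min(),c[:2]+v*t.max(),'ang',np.degrees(np.arctan2(-v[1],-v[0])))
C=-E[:3,:3].T@E[:3,3];uv=K@(E[:3,:3]@np.array([541.7,317.8,262])+E[:3,3]);print('handle mid px',uv[:2]/uv[2])
mid=c[:2]+v*(t.min()+t.max())/2;print('mid',mid,'pivot',mid+425*v)
q,T=handle(135.4,0);q[:2]=541.7,317.8;go(q,T)
E
```

```text
155 [517. 344. 270.]
170 [523. 337. 270.]
185 [529. 331. 271.]
200 [536. 325. 271.]
215 [543. 318. 269.]
230 [550. 311. 270.]
245 [557. 304. 270.]
260 [564. 297. 271.]
[array([568.1442401 , 294.73436663, 276.22022926])]
[539.26807728 321.417354   268.80667907] 2770
dir [ 0.70991868 -0.70428366] ends [514.93320471 345.55906705] [568.03076265 292.88297418] ang 135.22829921980852
handle mid px [258.47436557 209.34086482]
mid [541.48198368 319.22102061] pivot [843.19742229  19.90046651]
row [ 0.     0.011 -0.274] [ 0.001  -0.0014  0.0003] deg 0.3 mm 82.0
```

```bash
python3 -m handwheel '[[[0,0.012,-0.14,0,0,0,0.2],[0,0.012,-0.274,0,0,0,0.2],[0,0.012,-0.274,0,0,0,0.2],[0,0.012,-0.274,0,0,0,-1],[0,0.012,-0.274,0,0,0,-1],[0,0.012,-0.274,0,0,0,-1],[0,0.012,-0.274,0,0,0,-1]]]' 20; python3 - <<'E'
from h import *
import h
s=observe();PVn=np.array([843.4,19.8]);h.PV=PVn
d=s['ee_pos'][:2]-PVn;print(np.linalg.norm(d),np.degrees(np.arctan2(d[1],d[0])),s['ee_pos'])
tgt=np.degrees(np.arctan2(*(np.array([533.2,-39.3])-PVn)[::-1]))%360;print('target',tgt,'post r',np.linalg.norm(np.array([533.2,-39.3])-PVn))
f0=np.degrees(np.arctan2(d[1],d[0]));rad=np.linalg.norm(d)
cur=None
for k in range(1,11):
    f=f0+28*k/10;q,T=handle(f,0,rad)
    print(((q-s['ee_pos'])/300).round(3)[:2],(np.radians(28*k/10)/np.pi).round(4))
E
```

```text
clock: 13.25
ee_pos: [543.0, 319.5, 246.8]
ee_rot: [1.192, 2.905, -0.001]
contact_force: [0.2, -0.2, 5.6]
width: 15.1
grip_force: 20.8
424.392598487139 135.06753107400857 [542.95562525 319.53697692 246.79619868]
target 190.7868441203168 post r 315.77974919237613
[-0.048 -0.05 ] 0.0156
[-0.093 -0.102] 0.0311
[-0.135 -0.157] 0.0467
[-0.175 -0.214] 0.0622
[-0.212 -0.272] 0.0778
[-0.246 -0.332] 0.0933
[-0.277 -0.394] 0.1089
[-0.305 -0.457] 0.1244
[-0.33  -0.521] 0.14
[-0.352 -0.587] 0.1556
```

```bash
python3 -m handwheel '[[[-0.048,-0.05,0.006,0,0,0.0156,-1],[-0.093,-0.102,0.006,0,0,0.0311,-1],[-0.135,-0.157,0.006,0,0,0.0467,-1],[-0.175,-0.214,0.006,0,0,0.0622,-1],[-0.212,-0.272,0.006,0,0,0.0778,-1],[-0.246,-0.332,0.006,0,0,0.0933,-1],[-0.277,-0.394,0.006,0,0,0.1089,-1],[-0.305,-0.457,0.006,0,0,0.1244,-1],[-0.33,-0.521,0.006,0,0,0.14,-1],[-0.352,-0.587,0.006,0,0,0.1556,-1]]]'; python3 - <<'E'
from h import *
import h
s=observe();h.PV=np.array([843.4,19.8])
d=s['ee_pos'][:2]-h.PV;rad=np.linalg.norm(d);f0=np.degrees(np.arctan2(d[1],d[0]))%360;print(rad,f0,s['contact_force'],s['joint_positions'].round(2))
D=190.8-f0
for k in range(1,11):
    q,T=handle(f0+D*k/10,0,rad);print(((q-s['ee_pos'])/300).round(3)[:2],(np.radians(D*k/10)/np.pi).round(4))
E
```

```text
clock: 14.5
ee_pos: [436.8, 142.6, 246.8]
ee_rot: [0.451, 3.107, -0.005]
contact_force: [3.8, -1.6, -1.0]
width: 15.1
grip_force: 20.4
424.78132925045577 163.19244432037337 [ 3.83494218 -1.61247139 -1.01278912] [ 0.05 -0.16  1.89 -0.    1.42 -1.23]
[-0.018 -0.066] 0.0153
[-0.033 -0.132] 0.0307
[-0.045 -0.2  ] 0.046
[-0.053 -0.267] 0.0614
[-0.059 -0.335] 0.0767
[-0.06  -0.403] 0.092
[-0.059 -0.472] 0.1074
[-0.054 -0.54 ] 0.1227
[-0.047 -0.607] 0.138
[-0.035 -0.675] 0.1534
```

```bash
python3 -m handwheel '[[[-0.018,-0.066,0,0,0,0.0153,-1],[-0.033,-0.132,0,0,0,0.0307,-1],[-0.045,-0.2,0,0,0,0.046,-1],[-0.053,-0.267,0,0,0,0.0614,-1],[-0.059,-0.335,0,0,0,0.0767,-1],[-0.06,-0.403,0,0,0,0.092,-1],[-0.059,-0.472,0,0,0,0.1074,-1],[-0.054,-0.54,0,0,0,0.1227,-1],[-0.047,-0.607,0,0,0,0.138,-1],[-0.035,-0.675,0,0,0,0.1534,-1]]]'; python3 -m handwheel '[[[0,0,0,0,0,0,-1],[0,0,0,0,0,0,-1]]]'; python3 - <<'E'
from h import *
s=observe();d=s['ee_pos'][:2]-np.array([843.4,19.8]);print(np.linalg.norm(d),np.degrees(np.arctan2(d[1],d[0]))%360,s['contact_force'])
for f in('top','scene'):
    p,dd,K,E=shot(f,f+'5');W=cloud(dd,K,E)
    m=(W[...,2]>240)&(W[...,2]<282)&(dd>0)&(np.hypot(W[...,0]-530,W[...,1]+38)<85)&(p.min(2)>60)
    (c,rr)=cv2.minEnclosingCircle(W[m][:,:2].astype(np.float32));print(f,m.sum(),np.round(c,1),rr)
E
```

```text
clock: 15.75
ee_pos: [425.4, -60.1, 246.8]
ee_rot: [0.304, -3.126, 0.008]
contact_force: [-1.7, 0.0, 2.8]
width: 15.1
grip_force: 20.7
clock: 16.0
ee_pos: [425.3, -59.5, 246.8]
ee_rot: [0.3, -3.126, 0.008]
contact_force: [-5.2, -1.3, 5.5]
width: 14.9
grip_force: 20.9
425.54185406134854 190.736405032726 [-5.20761172 -1.33973976  5.50508413]
top 1989 [526.2 -41.7] 64.92797088623047
scene 2473 [529.8 -37.2] 84.8086166381836
```

View pics/top5.png

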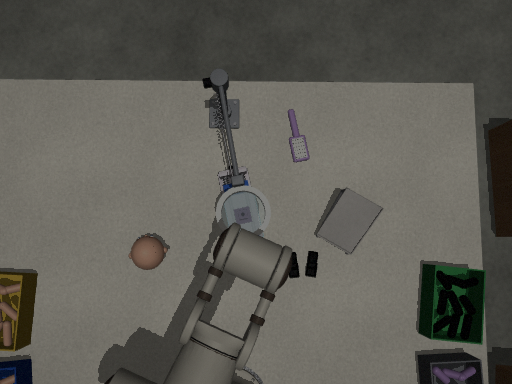

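The lamp head now stands over the vice: the post is visible through the lens at (243,214), with the ring centre at (243,210). I let go and back off.

```bash
python3 -m handwheel '[[[0,0,0,0,0,0,-0.3],[0,0,0,0,0,0,0.1],[0,0,0,0,0,0,0.1],[0,0,0,0,0,0,0.1],[0,0,0,0,0,0,0.1]]]'; python3 -m handwheel '[[[0,0,0.1,0,0,0,0.1],[0,0,0.25,0,0,0,0.1],[0,0,0.4,0,0,0,0.1],[-0.1,-0.2,0.45,0,0,0,0.1],[-0.15,-0.4,0.45,0,0,0,0.1],[-0.15,-0.6,0.45,0,0,0,0.1],[-0.15,-0.8,0.45,0,0,0,0.1],[-0.15,-0.8,0.45,0,0,0,0.1],[-0.15,-0.8,0.45,0,0,0,0.1]]]'; python3 - <<'E'
from h import *
for f in('top','scene'):
    p,d,K,E=shot(f,f+'6');W=cloud(d,K,E)
    m=(W[...,2]>250)&(W[...,2]<285)&(d>0)&(np.hypot(W[...,0]-530,W[...,1]+38)<72)&(p.min(2)>60)
    (c,rr)=cv2.minEnclosingCircle(W[m][:,:2].astype(np.float32));print(f,m.sum(),np.round(c,1),rr)
    t=(W[...,2]>118)&(W[...,2]<131)&(np.hypot(W[...,0]-533,W[...,1]+39)<30);print('post',t.sum(),W[t].mean(0).round(1) if t.any() else '')
a=cv2.imread('pics/top6.png')[140:290,120:400];b=cv2.imread('pics/scene6.png')[130:290,120:400]
cv2.imwrite('pics/f.png',cv2.resize(np.vstack([a,b]),None,fx=1.9,fy=1.9))
E
```

```text
clock: 16.73
ee_pos: [425.5, -59.3, 245.6]
ee_rot: [0.302, -3.126, 0.006]
contact_force: [1.1, -0.1, -0.3]
width: 46.9
grip_force: 0.0
clock: 17.85
ee_pos: [380.5, -299.0, 380.6]
ee_rot: [0.301, -3.127, 0.005]
contact_force: [0.0, 0.2, 1.7]
width: 47.4
grip_force: 0.0
top 2350 [526.  -41.4] 65.05127716064453
post 0 
scene 2399 [527.2 -39.9] 66.06663513183594
post 87 [535.5 -40.1 124.9]
```

View pics/f.png

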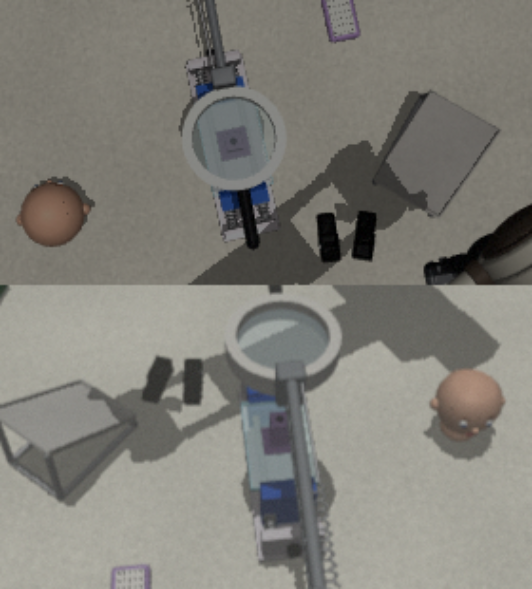

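```bash
python3 -c "
from bench import sign_off; print(sign_off())"
```

```text
the job is handed in; nothing more can be done
None
```

The job is handed in at about 18 s: the base sits level and centred in the vice, and the lens stands about 7 mm from directly above the post (the swing arm's fixed radius allows no closer). The doll head, shoes and hairbrush were not touched; I viewed 14 pictures, over the limit of 10.

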